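Locate a bearing bracket in a drilling fixture and hold it against both faces

TASK

First slide the loose steel setting block along the fixture until it sits flush against the end stop, with no gap. Only then fetch the bearing bracket, set its foot flat on the fixture plate with its long side along the back fence, and press it firmly into the corner so that its foot bears on the back fence and on the setting block at the same time. Finish while still holding the bracket pressed there; do not let go, and leave the other things on the bench undisturbed.

Things in the scene. Friction and masses are not known exactly. Their poses are not given: they have to be found in the camera images.
- fixture: Fixed dark steel plate, 130 (x) x 200 (y) x 12 mm, lying on the bench, turned by up to 0.25 rad. Origin: centre of its underside; top face at z = +12 mm. Its +x points to the back fence (far side from the robot), its -y to the end stop (right-hand end seen from the robot). The near and left sides are open. Its faces, the block's and the bracket foot's are ground and oiled (friction about 0.25).
- back_fence: Steel bar fixed on the plate along its whole far edge: 14 (x) x 200 (y) x 18 mm high, its top 30 mm above the bench. Origin: centre of its underside, at (+57, 0, +12) mm in the fixture's frame. Its working face looks to the fixture's -x and lies at x = +50 mm in the fixture's frame. Rigid.
- end_stop: Steel bar fixed across the plate's right-hand end: 80 (x) x 14 (y) x 18 mm high. Origin: centre of its underside, at (+9, -93, +12) mm in the fixture's frame. Its working face looks to the fixture's +y and lies at y = -86 mm in the fixture's frame. Rigid.
- setting_block: Loose plain steel block, 40 (x) x 30 (y) x 50 mm high, 0.4 kg, standing on the plate 3 to 8 mm off the back fence, 15 to 35 mm short of the end stop, axes within 0.06 rad of the fixture's. Origin: centre of underside; flush against the end stop it is at y = -71 mm in the fixture's frame (the gap to the back fence does not matter). Can be gripped across its 40 mm above the fence.
- bracket: Loose aluminium bearing bracket, 0.26 kg, on the bench left of the fixture: foot 46 (x) x 70 (y) x 14 mm; upright lug on its middle 22 (x) x 40 (y) mm with a round head, top 61 mm up, dark bore along x. Origin: centre of underside; y axis within 0.5 rad of world y at the start; either way round is right. Seated, its origin is at (+27, -21, +12) mm in the fixture's frame.
- capacitor: Bystander: blue standing cylinder 40 mm across, 58 mm high, behind and left of the work. Origin: centre of its underside. Leave alone.
- circuit_board: Bystander: small green circuit board with parts on it, 50 x 70 x 27 mm, at the left. Origin: centre of its underside. Leave alone.
- spanner: Bystander: flat steel open-ended spanner, 30 (x) x 148 (y) x 6 mm, lying in front of the fixture at the bench's near edge. Origin: centre of its underside. Leave alone.
Mind the look-alikes: they are no part of the job. What is shaped like the bracket but purple is not meant.

How it is judged:
By the outcome, as a careful person would: the job done as asked, in the order asked, and still so for the second after the job is handed in, while the arm keeps its last pose, push and grip.
It also fails if it takes over 51 s, if anything falls off the work surface, if the arm or the gripper's body presses on something with over 40 N, if the wrist force passes 120 N, or if a joint passes its speed limit or range.

ROBOT

A 7-joint arm with a two-finger parallel gripper is mounted at the origin on a cart in front of the work surface, level with it; the furniture and walls round the work are solid. World frame = base frame: x ahead of the robot, y to its left, z up, the work surface at z = 0. Lengths are in m, angles in degrees, forces in N, time in s.
With the tool pointing down it reaches from about 0.425 to 0.875 m from the base axis. Payload 4.7 kg.
Tool frame: the origin (TCP) lies between the finger pads; the fingertips stand 8 mm ahead of it and the grasp point (between the pads) lies 11 mm behind it (env.tip_extent is the distance from the TCP to the fingertips, in m); z points along the fingers, y is the line along which they close (so a half turn about z gives the same grasp; the last joint's range is limited). The gripper opens to 87 mm and grips with 3 to 60 N. Pads are 19 mm wide; open, the fingers measure 117 mm over their backs; the gripper's body (75 mm by 190 mm) begins 51 mm behind the grasp point.
Start: joints at [0.808, 18.392, -4.016, 83.108, 1.295, 78.541, -3.26], TCP at [0.65, -0, 0.231] pointing down, gripper open.
Joint ranges: [-163.93, 163.93], [-17.29, 119.83], [-79.2, 71.16], [3.27, 140.29], [-89.18, 269.18], [5.43, 117.66], [-154.24, 154.24]. Speed limits (degrees/s): [147.25, 147.25, 180, 180, 180, 180, 180].

INTERFACE

Orientations are given as [roll, pitch, yaw] about the fixed x, y, z axes, in that order (R = Rz(yaw) Ry(pitch) Rx(roll)).
In Python, from cell import sensors, vision, workorder, env gives the robot as it stands.
- The arm moves only by the tool drive_tool, never from a script. Its argument "moves" is a list of rows, each an object of numbers: "x", "y", "z": the shift along the tool's x, y, z in mm; "rx", "ry", "rz": the turn, a rotation vector about the tool's x, y, z in rad; "fingers": the closure, from -1 (fully open) to 1 (shut). In form: [{"x": .., "y": .., "z": .., "rx": .., "ry": .., "rz": .., "fingers": ..}, ...]. A call has 1 to 20 rows; each row is the pose to reach, as a shift and turn from the pose commanded when the call began, along the tool's axes at that moment; what a row does not reach only later rows make up. A row lasts 1/8 s, in which the tool goes at most 62.5 mm and 10.7 degrees, less where a joint would pass 70% of its speed; a pose out of reach is approached as far as the arm can. A call with a gripper value outside its range is refused whole. The fingers move at their own pace and stop on an object; "force" is the grip in N (left out, the last holds). Time passes only in rows, so rows that repeat a pose let the fingers close. It gives the time, the measured TCP pose, the force, the opening and the grip force at its end, in the units of the state.
- sensors.get_obs(): the state, without advancing time (a new reading comes with each control period).
- vision.read_camera(name): name is "scene" or "side" or "wrist"; returns a dict with "image" (420x560x3 uint8, red, green, blue), "fx", "fy", "cx", "cy" (pixels), "k1" (the pictures are not rectified: a ray, as slopes to the right and down, at radius r is drawn at 1 + k1 r^2 times it, then the intrinsics apply), "R" (3x3) and "t" (3): a world point X has camera coordinates R X + t. Camera axes: x right, y down, z forward; pixel columns grow to the right and rows downward; lengths in m; the calibration is good to about 2 mm. A picture is of the moment at which its call begins. There is no depth.
- workorder.sign_off(): hands the job in; it is judged then, once.
The state is a dict: "time_s": time; "qpos": joint angles; "joint_velocities": joint speeds; "effort": joint torques, N m; "tool_pos": TCP position; "tool_rot": TCP orientation; "force": force on the tool from outside, world axes, zero at the start; "wrist_torque": the same for the moment, N m; "grip_width": finger opening in m; "grasp_force": force on a finger pad.
Only numpy, scipy, OpenCV 4.12 (cv2) and the standard library are available. Lean on these libraries where they do the work, as an engineer would, in place of code of your own. Each camera call takes 0.05 s, during which the arm holds its last target. There are 200 camera calls.

## Working session

There is one attempt and no reset: what is moved stays moved. The work goes in short steps, Python scripts to look and compute and a tool call to move; the robot and the scene stay as the last step left them, time stands still between calls to the robot, and variables do not carry over. Pictures are saved under pics/ and viewed, at most 13 in all, crops included, and the job is handed in when it is done.

Besides the shell and the picture viewer there is one more tool, called after "Request:" as name([rows], argument=value, ...), one row to a line, values as JSON. drive_tool: Moves the arm, as the interface text tells. Its arguments: {"type":"object","properties":{"moves":{"type":"array"},"force":{"type":"number"}},"required":["moves"]}

```bash
ls; mkdir -p pics; cat > h.py <<'E'
import numpy as np, cv2
from cell import sensors, vision, workorder, env
from scipy.spatial.transform import Rotation as Ro
def cam(n):
    c=vision.read_camera(n); c['R']=np.array(c['R']); c['t']=np.array(c['t']); return c
def K(c): return np.array([[c['fx'],0,c['cx']],[0,c['fy'],c['cy']],[0,0,1]]),np.array([c['k1'],0,0,0.])
def ray(c,uv):
    k,d=K(c); p=cv2.undistortPoints(np.array(uv,float).reshape(-1,1,2),k,d).reshape(-1,2)
    D=np.c_[p,np.ones(len(p))]@c['R']; o=-c['R'].T@c['t']; return o,D
def onz(c,uv,z):
    o,D=ray(c,uv); return o+D*((z-o[2])/D[:,2])[:,None]
def proj(c,X):
    k,d=K(c); return cv2.projectPoints(np.array(X,float).reshape(-1,1,3),cv2.Rodrigues(c['R'])[0],c['t'],k,d)[0].reshape(-1,2)
def save(n,im): cv2.imwrite('pics/'+n,cv2.cvtColor(im,cv2.COLOR_RGB2BGR))
E
python3 - <<'E'
from h import *
import pickle
for n in ['scene','side','wrist']:
    c=cam(n); save(n+'0.png',c['image']); pickle.dump(c,open(n+'0.pkl','wb'))
    print(n,-c['R'].T@c['t'],c['fx'],c['k1'])
print(sensors.get_obs())
E
```

```text
pics
scene [-0.36675359  0.80349063  0.50955142] 514.2455586433595 0.026871777707535724
side [ 0.50521109 -0.52054308  0.6986018 ] 476.7714616460518 -0.11445950273072293
wrist [0.65099094 0.08386258 0.38448997] 296.5606511930549 -0.037763962274265636
{'time_s': 0.15, 'qpos': array([ 0.80810911, 18.42895542, -4.01689792, 83.15855432,  1.2952444 ,
       78.53809434, -3.25923055]), 'joint_velocities': array([ 0.04250614, -0.02926669, -0.05316488, -0.19918025,  0.03384844,
        0.02007545,  0.08105768]), 'effort': array([ 2.16972071e-04, -4.91794288e+01, -4.04079035e-01, -3.12878716e+01,
       -6.39387709e-02,  4.04033612e-02,  9.90178205e-05]), 'tool_pos': array([ 6.49613051e-01, -3.50397690e-05,  2.29719420e-01]), 'tool_rot': array([-1.79919627e+02,  4.70347416e-03,  9.00033960e+01]), 'force': array([1.57724717, 0.00908803, 0.02235622]), 'wrist_torque': array([-0.01094587,  0.00904775,  0.02104357]), 'grasp_force': 0.0, 'grip_width': 0.08687099118103596}
```

View pics/scene0.png

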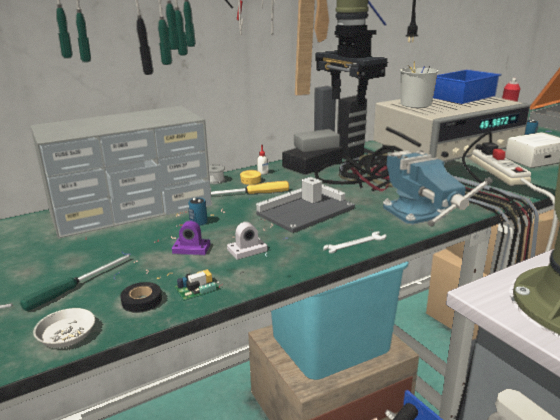

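View pics/side0.png

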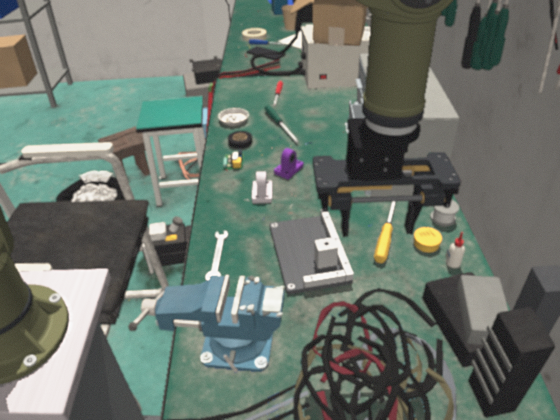

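View pics/wrist0.png

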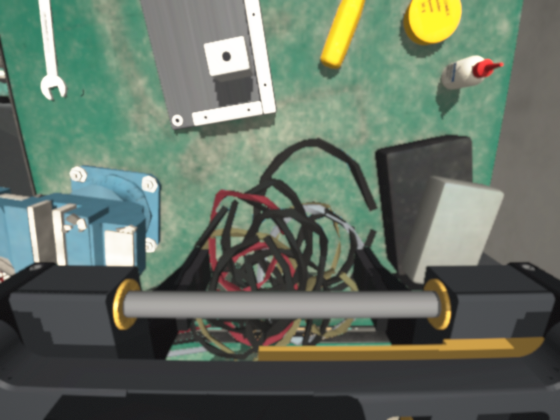

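Candidates for the bracket: the light-grey one at scene (247,240) / side (262,187), and the purple one at scene (191,238) / side (288,163). I choose the grey one, because purple is excluded. The setting block is at scene (312,190) / wrist (226,57). Next I move left so the wrist camera sees the fixture and the bracket from above.

Request:
drive_tool([
  {"x": 50,"y": -15,"z": -15,"fingers": -1},
  {"x": 100,"y": -30,"z": -30,"fingers": -1},
  {"x": 110,"y": -40,"z": -40,"fingers": -1},
  {"x": 110,"y": -40,"z": -40,"fingers": -1},
  {"x": 110,"y": -40,"z": -40,"fingers": -1},
])

```text
invalid input at $.moves[0]: expected keys x, y, z, rx, ry, rz, fingers
```

```bash
python3 - <<'E'
from h import *
import pickle
c=cam('wrist'); pickle.dump(c,open('wrist1.pkl','wb'))
save('wrist1.png',cv2.resize(c['image'],(800,600),interpolation=cv2.INTER_CUBIC))
print(sensors.get_obs()['tool_pos'])
print(onz(c,[[280,210],[0,0],[559,0]],0))
s=pickle.load(open('scene0.pkl','rb'))['image'][165:265,160:360]
d=pickle.load(open('side0.pkl','rb'))['image'][140:300,220:380]
save('crop.png',np.hstack([cv2.resize(s,(480,240),interpolation=2),cv2.resize(d,(240,240),interpolation=2)]))
E
```

```text
[ 6.49667067e-01 -4.28685980e-05  2.29900364e-01]
[[ 6.48030884e-01 -3.37514166e-02  0.00000000e+00]
 [ 3.21306475e-01  2.23181158e-01 -5.55111512e-17]
 [ 9.73099277e-01  2.21783605e-01  0.00000000e+00]]
```

View pics/wrist1.png

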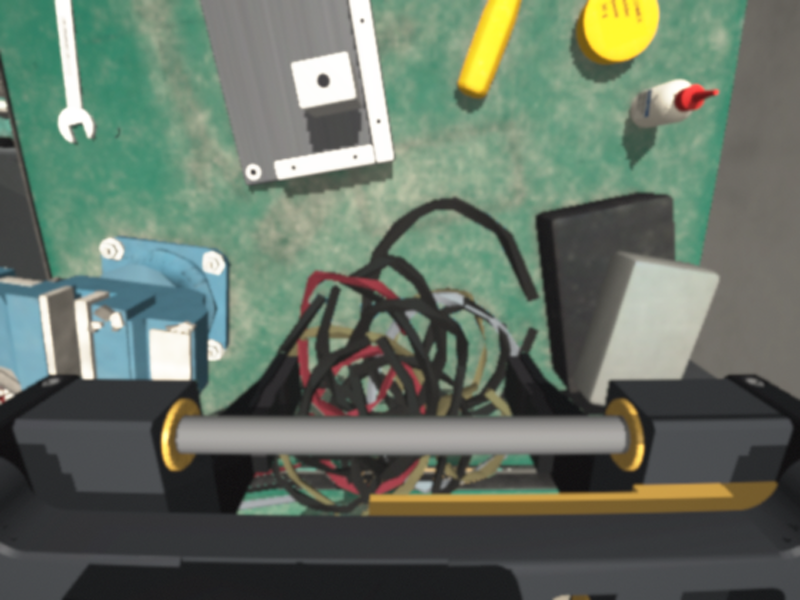

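View pics/crop.png

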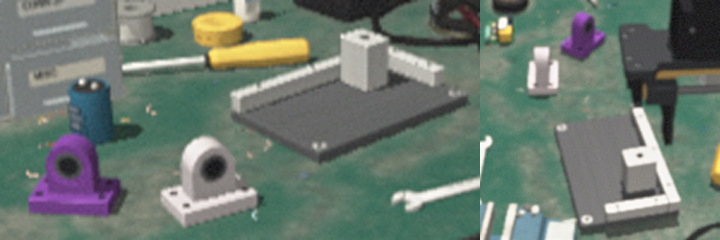

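The call was refused because every row needs all seven keys. The crop confirms the choice: a light-grey bracket with a dark bore (crop 210,180), and the purple twin (75,175) beside it.

Request:
drive_tool([
  {"x": 60,"y": -15,"z": -15,"rx": 0,"ry": 0,"rz": 0,"fingers": -1},
  {"x": 120,"y": -25,"z": -30,"rx": 0,"ry": 0,"rz": 0,"fingers": -1},
  {"x": 150,"y": -30,"z": -30,"rx": 0,"ry": 0,"rz": 0,"fingers": -1},
  {"x": 150,"y": -30,"z": -30,"rx": 0,"ry": 0,"rz": 0,"fingers": -1},
  {"x": 150,"y": -30,"z": -30,"rx": 0,"ry": 0,"rz": 0,"fingers": -1},
])

```text
time_s: 0.82
tool_pos: [0.6202, 0.1484, 0.2601]
tool_rot: [-180.0, 0.1, 89.9]
force: [-0.3, -0.5, 0.1]
grip_width: 0.087
grasp_force: 0.0
```

```bash
python3 - <<'E'
from h import *
import pickle
c=cam('wrist'); pickle.dump(c,open('wrist1.pkl','wb'))
save('wrist2.png',cv2.resize(c['image'],(800,600),interpolation=cv2.INTER_CUBIC))
print(sensors.get_obs()['tool_pos'],sensors.get_obs()['time_s'])
E
```

```text
[0.62038861 0.14773798 0.26013717] 0.875
```

View pics/wrist2.png

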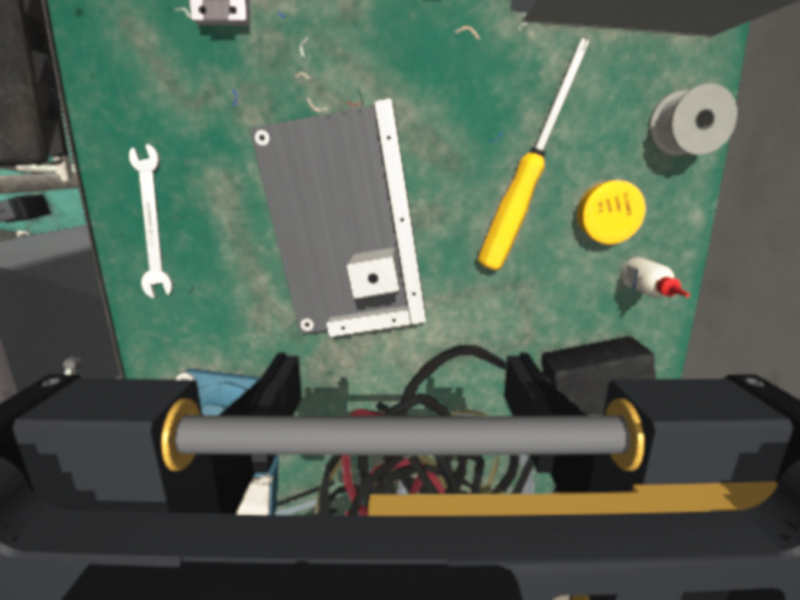

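The wrist view shows the fixture clearly: fence corners at (375,102), (391,99) and (424,320), end stop at (329,322)–(330,336), and block top at (348,265), (392,250), (398,290), (354,299). I fit these now. The bracket's foot is just visible at (218,10).

```bash
cat > fit.py <<'E'
from h import *
def refine(c,uv800,w=3):
    g=cv2.cvtColor(c['image'],cv2.COLOR_RGB2GRAY)
    p=(np.array(uv800,np.float32)+.5)/(800/560)-.5
    p=p.reshape(-1,1,2).astype(np.float32).copy()
    return cv2.cornerSubPix(g,p,(w,w),(-1,-1),(3,40,.01)).reshape(-1,2)
def rigid(M,P):
    M,P=np.array(M),np.array(P); a=M-M.mean(0); b=P-P.mean(0)
    th=np.arctan2((a[:,0]*b[:,1]-a[:,1]*b[:,0]).sum(),(a*b).sum())
    R=np.array([[np.cos(th),-np.sin(th)],[np.sin(th),np.cos(th)]])
    t=P.mean(0)-R@M.mean(0); return th,t,P-(M@R.T+t)
E
python3 - <<'E'
from fit import *
import pickle
c=pickle.load(open('wrist1.pkl','rb'))
raw=[[375,101],[391,99],[424,321],[328,322],[330,337],[252,131],[302,333]]
M=np.array([[50,100],[64,100],[64,-100],[-31,-86],[-31,-100],[-65,100],[-65,-100]])/1000
z=[.03]*5+[.012]*2
p=refine(c,raw); print((p*800/560).round(1).tolist())
P=np.array([onz(c,[q],h)[0,:2] for q,h in zip(p,z)])
th,t,r=rigid(M,P); print('fix',th,t,(r*1000).round(1).tolist())
b=refine(c,[[347,265],[392,252],[398,290],[354,299]]); print((b*800/560).round(1).tolist())
B=onz(c,b,.062)[:,:2]
bt,bc,br=rigid(np.array([[-20,15],[20,15],[20,-15],[-20,-15]])/1000,B)
print('block',bt,bc,(br*1000).round(1).tolist())
R=np.array([[np.cos(th),-np.sin(th)],[np.sin(th),np.cos(th)]])
print('block in fix',(R.T@(bc-t)*1000).round(1), bt-th)
for n in ['scene','side']:
    c=pickle.load(open(n+'0.pkl','rb'))
    uv=[[237,253],[265,243]] if n=='scene' else [[252,203],[271,203]]
    print(n,onz(c,uv,0.007).round(3).tolist())
E
```

```text
[[374.0, 101.5], [389.79998779296875, 97.5999984741211], [424.8999938964844, 321.1000061035156], [325.3999938964844, 322.8999938964844], [330.0, 336.5], [255.89999389648438, 131.89999389648438], [303.0, 329.6000061035156]]
fix 0.15728211182863705 [0.56557733 0.18141827] [[-1.5, -0.4], [-2.1, 0.3], [-1.7, 0.3], [-1.9, -0.4], [-0.4, -0.7], [4.9, -3.9], [2.7, 4.9]]
[[346.0, 265.1000061035156], [391.79998779296875, 251.8000030517578], [397.79998779296875, 289.79998779296875], [354.20001220703125, 297.70001220703125]]
block 0.21132580039685744 [0.59549946 0.14537665] [[0.4, -0.6], [0.4, 2.3], [-1.0, -1.5], [0.2, -0.2]]
block in fix [ 23.9 -40.3] 0.054043688568220394
scene [[0.457, 0.417, 0.007], [0.464, 0.348, 0.007]]
side [[0.444, 0.347, 0.007], [0.488, 0.344, 0.007]]
```

```bash
cat > plan.py <<'E'
from fit import *
def delta(x,y,z,yaw):  # commanded pose approx = measured; gives tool-axes shift mm, rz rad
    o=sensors.get_obs(); R=Ro.from_euler('xyz',o['tool_rot'],degrees=True)
    d=R.inv().apply(np.array([x,y,z])-o['tool_pos'])*1000
    T=Ro.from_euler('xyz',[180,0,yaw],degrees=True)
    print('delta',d.round(1),'rot',(R.inv()*T).as_rotvec().round(4))
E
python3 - <<'E'
from plan import *
import pickle
c=pickle.load(open('wrist1.pkl','rb'))
raw=[[375,101],[391,99],[424,321],[328,322],[330,337]]
M=np.array([[50,100],[64,100],[64,-100],[-31,-86],[-31,-100]])/1000
P=onz(c,refine(c,raw),.03)[:,:2]
th,t,r=rigid(M,P); print('fix',th,t,(r*1000).round(1).tolist())
R=np.array([[np.cos(th),-np.sin(th)],[np.sin(th),np.cos(th)]])
print('block in fix',(R.T@(np.array([.5955,.14538])-t)*1000).round(1))
for s in [[.0239,-.0403],[.027,-.071],[.027,-.021]]: print(s,(R@s+t).round(4))
delta(.5955,.1454,.12,90+11); delta(.5955,.1454,.042,90+11)
E
```

```text
fix 0.16079190887096959 [0.5640121 0.1811384] [[0.4, -0.2], [-0.1, 0.4], [-0.4, 0.3], [-0.7, -0.1], [0.8, -0.4]]
block in fix [ 25.4 -40.3]
[0.0239, -0.0403] [0.5941 0.1452]
[0.027, -0.071] [0.602  0.1154]
[0.027, -0.021] [0.594  0.1647]
delta [ -2.2 -24.8 140.1] rot [-0.0005  0.0014 -0.1946]
delta [ -2.1 -24.8 218.1] rot [-0.0005  0.0014 -0.1946]
```

Request:
drive_tool([
  {"x": -1,"y": -12,"z": 40,"rx": 0,"ry": 0,"rz": -0.1,"fingers": -1},
  {"x": -2,"y": -25,"z": 90,"rx": 0,"ry": 0,"rz": -0.195,"fingers": -1},
  {"x": -2,"y": -25,"z": 140,"rx": 0,"ry": 0,"rz": -0.195,"fingers": -1},
  {"x": -2,"y": -25,"z": 180,"rx": 0,"ry": 0,"rz": -0.195,"fingers": -1},
  {"x": -2,"y": -25,"z": 205,"rx": 0,"ry": 0,"rz": -0.195,"fingers": -1},
  {"x": -2,"y": -25,"z": 217,"rx": 0,"ry": 0,"rz": -0.195,"fingers": -1},
  {"x": -2,"y": -25,"z": 217,"rx": 0,"ry": 0,"rz": -0.195,"fingers": -1},
  {"x": -2,"y": -25,"z": 217,"rx": 0,"ry": 0,"rz": -0.195,"fingers": -1},
], force=15)

```text
time_s: 1.88
tool_pos: [0.5962, 0.1478, 0.045]
tool_rot: [179.9, 0.0, 101.1]
force: [-0.5, 0.3, -1.2]
grip_width: 0.0869
grasp_force: 0.0
```

```bash
python3 - <<'E'
from fit import *
a=cam('side')['image'];b=cam('wrist')['image']
a=a[190:310,230:390]
save('chk1.png',np.hstack([cv2.resize(a,(400,300),interpolation=2),cv2.resize(b,(400,300),interpolation=3)]))
o=sensors.get_obs();print(o['tool_pos'],o['tool_rot'],o['force'])
E
```

```text
[0.59608593 0.14810491 0.04505489] [1.79851915e+02 4.81146482e-04 1.01161783e+02] [0.00149092 0.76567081 0.14468546]
```

View pics/chk1.png

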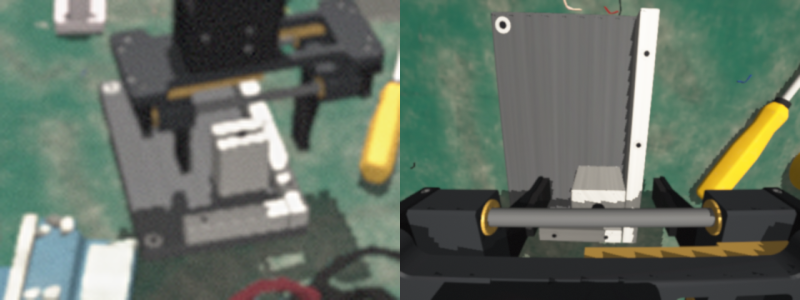

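The block lies between the open fingers (wrist 572–630, between fingers at 540 and 660), with the tips above the fence. Now I close.

Request:
drive_tool([
  {"x": -2,"y": 0,"z": 3,"rx": 0,"ry": 0,"rz": 0,"fingers": 0},
  {"x": -2,"y": 0,"z": 3,"rx": 0,"ry": 0,"rz": 0,"fingers": 1},
  {"x": -2,"y": 0,"z": 3,"rx": 0,"ry": 0,"rz": 0,"fingers": 1},
  {"x": -2,"y": 0,"z": 3,"rx": 0,"ry": 0,"rz": 0,"fingers": 1},
  {"x": -2,"y": 0,"z": 3,"rx": 0,"ry": 0,"rz": 0,"fingers": 1},
  {"x": -2,"y": 0,"z": 3,"rx": 0,"ry": 0,"rz": 0,"fingers": 1},
], force=15)

```text
time_s: 2.72
tool_pos: [0.5953, 0.146, 0.0405]
tool_rot: [-180.0, 0.0, 101.2]
force: [0.2, 0.6, -0.1]
grip_width: 0.04
grasp_force: 15.0
```

Request:
drive_tool([
  {"x": -8,"y": 0,"z": 0,"rx": 0,"ry": 0,"rz": 0.02,"fingers": 1},
  {"x": -16,"y": -0.5,"z": 0,"rx": 0,"ry": 0,"rz": 0.035,"fingers": 1},
  {"x": -22,"y": -1,"z": 0,"rx": 0,"ry": 0,"rz": 0.035,"fingers": 1},
  {"x": -26,"y": -1,"z": 0,"rx": 0,"ry": 0,"rz": 0.035,"fingers": 1},
  {"x": -28,"y": -1,"z": 0,"rx": 0,"ry": 0,"rz": 0.035,"fingers": 1},
  {"x": -29,"y": -1,"z": 0,"rx": 0,"ry": 0,"rz": 0.035,"fingers": 1},
  {"x": -29,"y": -1,"z": 0,"rx": 0,"ry": 0,"rz": 0.035,"fingers": 1},
])

```text
time_s: 3.6
tool_pos: [0.6, 0.1174, 0.0405]
tool_rot: [-180.0, 0.0, 99.2]
force: [0.2, 0.6, -0.9]
grip_width: 0.0398
grasp_force: 15.0
```

Request:
drive_tool([
  {"x": -1.5,"y": 0,"z": 0,"rx": 0,"ry": 0,"rz": 0,"fingers": 1},
  {"x": -3,"y": 0,"z": 0,"rx": 0,"ry": 0,"rz": 0,"fingers": 1},
  {"x": -3,"y": 0,"z": 0,"rx": 0,"ry": 0,"rz": 0,"fingers": 1},
  {"x": -3,"y": 0,"z": 0,"rx": 0,"ry": 0,"rz": 0,"fingers": 1},
])

```text
time_s: 4.1
tool_pos: [0.6001, 0.1164, 0.0406]
tool_rot: [-180.0, -0.1, 99.2]
force: [-1.5, 5.4, -0.3]
grip_width: 0.0399
grasp_force: 15.0
```

Request:
drive_tool([
  {"x": -1.5,"y": 0,"z": 0,"rx": 0,"ry": 0,"rz": 0,"fingers": 1},
  {"x": -3,"y": 0,"z": 0,"rx": 0,"ry": 0,"rz": 0,"fingers": 1},
  {"x": -4,"y": 0,"z": 0,"rx": 0,"ry": 0,"rz": 0,"fingers": 1},
  {"x": -4,"y": 0,"z": 0,"rx": 0,"ry": 0,"rz": 0,"fingers": 1},
  {"x": -4,"y": 0,"z": 0,"rx": 0,"ry": 0,"rz": 0,"fingers": 1},
  {"x": -4,"y": 0,"z": 0,"rx": 0,"ry": 0,"rz": 0,"fingers": 1},
], force=25)

```text
time_s: 4.85
tool_pos: [0.6001, 0.1162, 0.0407]
tool_rot: [180.0, -0.4, 99.4]
force: [-2.4, 9.9, -0.2]
grip_width: 0.0398
grasp_force: 25.0
```

Firm contact with the stop: 10 N, with no further motion. I relieve the push to about 2 N, open, rise and look.

Request:
drive_tool([
  {"x": 4.5,"y": 0,"z": 0,"rx": 0,"ry": 0,"rz": 0,"fingers": 1},
  {"x": 4.5,"y": 0,"z": 0,"rx": 0,"ry": 0,"rz": 0,"fingers": 0},
  {"x": 4.5,"y": 0,"z": 0,"rx": 0,"ry": 0,"rz": 0,"fingers": -1},
  {"x": 4.5,"y": 0,"z": 0,"rx": 0,"ry": 0,"rz": 0,"fingers": -1},
  {"x": 4.5,"y": 0,"z": 0,"rx": 0,"ry": 0,"rz": 0,"fingers": -1},
  {"x": 4.5,"y": 0,"z": -40,"rx": 0,"ry": 0,"rz": 0,"fingers": -1},
  {"x": 4.5,"y": 0,"z": -100,"rx": 0,"ry": 0,"rz": 0,"fingers": -1},
  {"x": 40,"y": -20,"z": -130,"rx": 0,"ry": 0,"rz": 0,"fingers": -1},
  {"x": 70,"y": -20,"z": -150,"rx": 0,"ry": 0,"rz": 0,"fingers": -1},
  {"x": 70,"y": -20,"z": -150,"rx": 0,"ry": 0,"rz": 0,"fingers": -1},
  {"x": 70,"y": -20,"z": -150,"rx": 0,"ry": 0,"rz": 0,"fingers": -1},
])

```text
time_s: 6.22
tool_pos: [0.5703, 0.1752, 0.1899]
tool_rot: [-180.0, 0.1, 99.1]
force: [-0.3, 0.5, -0.0]
grip_width: 0.0871
grasp_force: 0.0
```

```bash
python3 - <<'E'
from fit import *
import pickle
c=cam('wrist'); pickle.dump(c,open('wrist3.pkl','wb')); d=cam('side'); s=cam('scene')
pickle.dump(s,open('scene3.pkl','wb'));pickle.dump(d,open('side3.pkl','wb'))
th=.1608;t=np.array([.5640,.1811]);R=np.array([[np.cos(th),-np.sin(th)],[np.sin(th),np.cos(th)]])
u=proj(c,[[*(R@[.02,-.075]+t),.03]])[0].astype(int); print(u)
x0,y0=np.clip(u-[50,50],0,[460,320]); print(x0,y0)
a=c['image'][y0:y0+100,x0:x0+100]
save('chk2.png',np.hstack([cv2.resize(a,(400,400),interpolation=2),cv2.resize(d['image'][220:300,270:350],(400,400),interpolation=2)]))
E
```

```text
[293 255]
243 205
```

View pics/chk2.png

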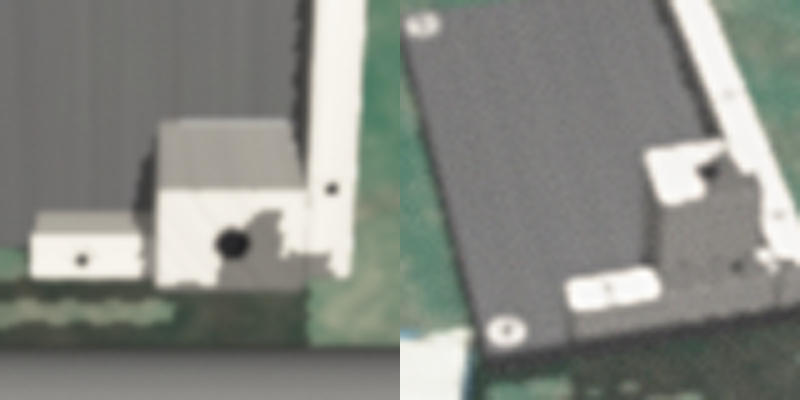

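The block looks square and hard against the stop (wrist crop: +y face base edge at row 120, columns 160–298). I check that numerically and start on the bracket.

```bash
python3 - <<'E'
from plan import *
import pickle
c=pickle.load(open('wrist3.pkl','rb'))
th=.1608;t=np.array([.5640,.1811]);R=np.array([[np.cos(th),-np.sin(th)],[np.sin(th),np.cos(th)]])
f=lambda P:((np.atleast_2d(P)[:,:2]-t)@R*1000).round(1).tolist()
q=np.array([[165,120],[292,119],[162,188],[298,188],[30,233],[140,233]])/4-.4+[243,205]
print('base',f(onz(c,q[:2],.012)),'top',f(onz(c,q[2:4],.062)),'stop top',f(onz(c,q[4:],.03)))
# bracket: light pixels in scene/side
for n,(x0,y0,x1,y1) in dict(scene=(222,215,275,265),side=(248,165,277,208)).items():
    s=pickle.load(open(n+'3.pkl','rb')); h=cv2.cvtColor(s['image'],cv2.COLOR_RGB2HSV)
    m=((h[...,1]<60)&(h[...,2]>100)).astype(np.uint8); k=np.zeros_like(m);k[y0:y1,x0:x1]=1;m&=k
    nn,l,st,ce=cv2.connectedComponentsWithStats(m); i=1+st[1:,4].argmax(); print(n,st[i],ce[i])
    cn=max(cv2.findContours((l==i).astype(np.uint8),0,1)[0],key=cv2.contourArea)
    print(cv2.approxPolyDP(cn,2,True).reshape(-1,2).tolist())
delta(.465,.30,.22,99.2)
E
```

```text
base [[8.8, -56.2], [47.1, -55.9]] top [[7.7, -55.2], [43.2, -55.3]] stop top [[-31.1, -84.7], [1.3, -84.7]]
scene [ 222  215   53   50 1664] [245.28786058 238.70793269]
[[274, 224], [260, 216], [249, 215], [246, 221], [222, 227], [222, 264], [264, 251], [266, 256], [265, 241], [274, 238], [266, 233]]
side [251 166  26  42 878] [264.2357631  187.24487472]
[[273, 166], [269, 170], [256, 169], [252, 176], [252, 203], [267, 202], [267, 207], [276, 207], [276, 177], [273, 175]]
delta [140.4 -84.2 -30.6] rot [-0.0019  0.001  -0.0028]
```

The block is seated: its face is at y = −56 ± 0.3 mm and square. Now I move to look at the bracket from above.

Request:
drive_tool([
  {"x": 50,"y": -25,"z": -20,"rx": 0,"ry": 0,"rz": 0,"fingers": -1},
  {"x": 100,"y": -50,"z": -30,"rx": 0,"ry": 0,"rz": 0,"fingers": -1},
  {"x": 150,"y": -70,"z": -30,"rx": 0,"ry": 0,"rz": 0,"fingers": -1},
  {"x": 160,"y": -80,"z": -30,"rx": 0,"ry": 0,"rz": 0,"fingers": -1},
  {"x": 160,"y": -80,"z": -30,"rx": 0,"ry": 0,"rz": 0,"fingers": -1},
  {"x": 160,"y": -80,"z": -30,"rx": 0,"ry": 0,"rz": 0,"fingers": -1},
])

```text
time_s: 7.12
tool_pos: [0.4674, 0.3193, 0.2201]
tool_rot: [-180.0, 0.1, 99.0]
force: [0.7, -1.0, 1.0]
grip_width: 0.0869
grasp_force: 0.0
```

```bash
python3 - <<'E'
from plan import *
import pickle
c=cam('wrist'); pickle.dump(c,open('wrist4.pkl','wb'))
save('wrist4.png',cv2.resize(c['image'],(800,600),interpolation=cv2.INTER_CUBIC))
E
```

```text
(no output)
```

View pics/wrist4.png

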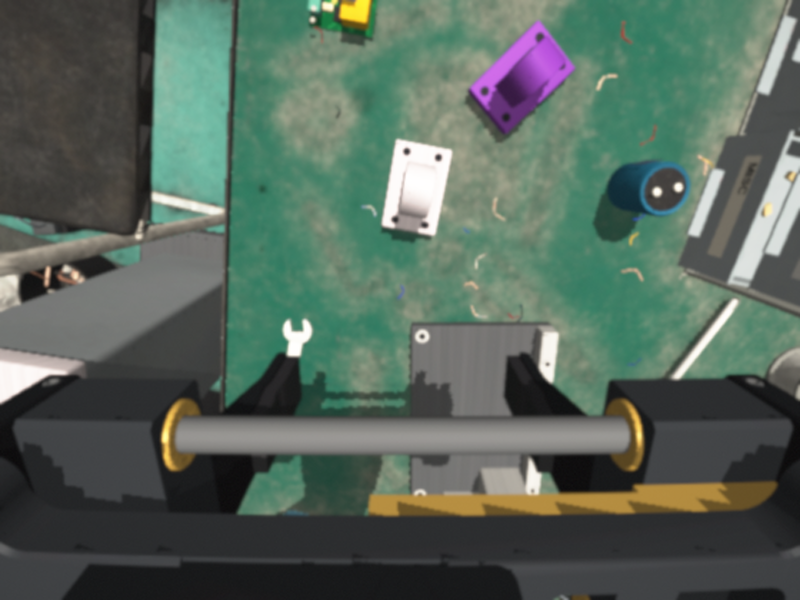

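The bracket's foot is clear, with corners at (397,140), (452,149), (435,237) and (383,231). The purple twin is at (520,75) and the capacitor at (650,190), both away from the finger sweep.

```bash
python3 - <<'E'
from plan import *
import pickle
c=pickle.load(open('wrist4.pkl','rb'))
raw=[[397,140],[452,149],[435,237],[383,231]]
p=refine(c,raw,2); print((p*800/560).round(1).tolist())
B=onz(c,p,.014)[:,:2]
th,bc,r=rigid(np.array([[-23,35],[23,35],[23,-35],[-23,-35]])/1000,B)
print('bracket',th,np.degrees(th),bc,(r*1000).round(1).tolist())
# decoy nearest corner in bracket frame
D=onz(c,(np.array([[505,133],[470,90]])+.5)/(800/560)-.5,.014)[:,:2]-bc
R=np.array([[np.cos(th),-np.sin(th)],[np.sin(th),np.cos(th)]]); print('decoy',(D@R*1000).round(0).tolist())
yaw=90+np.degrees(th)
delta(*bc,.12,yaw); delta(*bc,.034,yaw)
E
```

```text
[[395.3999938964844, 138.6999969482422], [450.1000061035156, 148.5], [434.79998779296875, 236.8000030517578], [382.79998779296875, 230.8000030517578]]
bracket 0.008440027071077159 0.4835779301488829 [0.46875787 0.38842838] [[0.8, 2.0], [-0.7, 1.1], [-0.8, -0.8], [0.7, -2.3]]
decoy [[63.0, 54.0], [30.0, 81.0]]
delta [ 68.2  12.1 100.1] rot [0.     0.0011 0.1477]
delta [ 68.3  12.1 186.1] rot [0.     0.0011 0.1477]
```

Request:
drive_tool([
  {"x": 40,"y": 7,"z": 30,"rx": 0,"ry": 0,"rz": 0.08,"fingers": -1},
  {"x": 68,"y": 12,"z": 70,"rx": 0,"ry": 0,"rz": 0.148,"fingers": -1},
  {"x": 68,"y": 12,"z": 120,"rx": 0,"ry": 0,"rz": 0.148,"fingers": -1},
  {"x": 68,"y": 12,"z": 160,"rx": 0,"ry": 0,"rz": 0.148,"fingers": -1},
  {"x": 68,"y": 12,"z": 178,"rx": 0,"ry": 0,"rz": 0.148,"fingers": -1},
  {"x": 68,"y": 12,"z": 186,"rx": 0,"ry": 0,"rz": 0.148,"fingers": -1},
  {"x": 68,"y": 12,"z": 186,"rx": 0,"ry": 0,"rz": 0.148,"fingers": -1},
  {"x": 68,"y": 12,"z": 186,"rx": 0,"ry": 0,"rz": 0.148,"fingers": 0},
  {"x": 68,"y": 12,"z": 186,"rx": 0,"ry": 0,"rz": 0.148,"fingers": 1},
  {"x": 68,"y": 12,"z": 186,"rx": 0,"ry": 0,"rz": 0.148,"fingers": 1},
  {"x": 68,"y": 12,"z": 186,"rx": 0,"ry": 0,"rz": 0.148,"fingers": 1},
  {"x": 68,"y": 12,"z": 186,"rx": 0,"ry": 0,"rz": 0.148,"fingers": 1},
  {"x": 68,"y": 12,"z": 186,"rx": 0,"ry": 0,"rz": 0.148,"fingers": 1},
  {"x": 68,"y": 12,"z": 186,"rx": 0,"ry": 0,"rz": 0.148,"fingers": 1},
], force=40)

```text
time_s: 8.93
tool_pos: [0.4668, 0.3906, 0.0345]
tool_rot: [-180.0, 0.0, 90.7]
force: [-0.0, -0.4, 0.2]
grip_width: 0.0245
grasp_force: 0.0
```

Still closing (24.5 mm); I wait a little.

Request:
drive_tool([
  {"x": 0,"y": 0,"z": 0,"rx": 0,"ry": 0,"rz": 0,"fingers": 1},
  {"x": 0,"y": 0,"z": 0,"rx": 0,"ry": 0,"rz": 0,"fingers": 1},
  {"x": 0,"y": 0,"z": 0,"rx": 0,"ry": 0,"rz": 0,"fingers": 1},
  {"x": 0,"y": 0,"z": 0,"rx": 0,"ry": 0,"rz": 0,"fingers": 1},
], force=40)

```text
time_s: 9.43
tool_pos: [0.4669, 0.3906, 0.0345]
tool_rot: [180.0, -0.0, 90.7]
force: [0.9, 0.2, -0.4]
grip_width: 0.022
grasp_force: 39.7
```

Gripped: opening 22 mm, 40 N. I lift and carry it to above the plate, clear of the fence and the block.

Request:
drive_tool([
  {"x": 0,"y": 0,"z": -40,"rx": 0,"ry": 0,"rz": 0,"fingers": 1},
  {"x": 0,"y": 0,"z": -80,"rx": 0,"ry": 0,"rz": 0,"fingers": 1},
  {"x": -45,"y": 25,"z": -90,"rx": 0,"ry": 0,"rz": -0.05,"fingers": 1},
  {"x": -95,"y": 50,"z": -90,"rx": 0,"ry": 0,"rz": -0.1,"fingers": 1},
  {"x": -145,"y": 75,"z": -80,"rx": 0,"ry": 0,"rz": -0.148,"fingers": 1},
  {"x": -185,"y": 95,"z": -70,"rx": 0,"ry": 0,"rz": -0.148,"fingers": 1},
  {"x": -203,"y": 103,"z": -60,"rx": 0,"ry": 0,"rz": -0.148,"fingers": 1},
  {"x": -209,"y": 106,"z": -45,"rx": 0,"ry": 0,"rz": -0.148,"fingers": 1},
  {"x": -209,"y": 106,"z": -35,"rx": 0,"ry": 0,"rz": -0.148,"fingers": 1},
  {"x": -209,"y": 106,"z": -35,"rx": 0,"ry": 0,"rz": -0.148,"fingers": 1},
  {"x": -209,"y": 106,"z": -35,"rx": 0,"ry": 0,"rz": -0.148,"fingers": 1},
])

```text
time_s: 10.8
tool_pos: [0.575, 0.1847, 0.0699]
tool_rot: [180.0, -0.0, 99.3]
force: [-0.0, -0.1, -2.1]
grip_width: 0.0218
grasp_force: 39.7
```

```bash
python3 - <<'E'
from plan import *
a=cam('side')['image'][180:310,230:400];b=cam('wrist')['image']; d=cam('scene')['image'][150:250,240:380]
save('chk3.png',np.hstack([cv2.resize(a,(400,300),interpolation=2),cv2.resize(b,(400,300),interpolation=3)]))
o=sensors.get_obs();th=.1608;t=np.array([.5640,.1811]);R=np.array([[np.cos(th),-np.sin(th)],[np.sin(th),np.cos(th)]])
print(((o['tool_pos'][:2]-t)@R*1000).round(1),o['tool_pos'][2],o['tool_rot'],o['grip_width'])
E
```

```text
[11.8  0.7] 0.0702793260674667 [ 1.79926426e+02 -1.37068198e-02  9.92239020e+01] 0.02202788472710013
```

View pics/chk3.png

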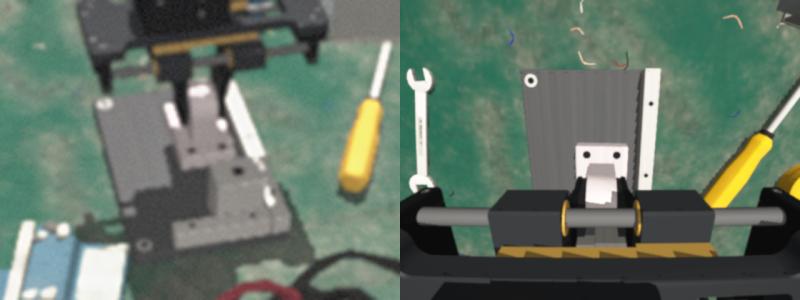

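The bracket is held square above the plate, clear of the fence and behind the block. I lower it until it touches.

Request:
drive_tool([
  {"x": 0,"y": 0,"z": 10,"rx": 0,"ry": 0,"rz": 0,"fingers": 1},
  {"x": 0,"y": 0,"z": 18,"rx": 0,"ry": 0,"rz": 0,"fingers": 1},
  {"x": 0,"y": 0,"z": 21,"rx": 0,"ry": 0,"rz": 0,"fingers": 1},
  {"x": 0,"y": 0,"z": 23,"rx": 0,"ry": 0,"rz": 0,"fingers": 1},
  {"x": 0,"y": 0,"z": 25,"rx": 0,"ry": 0,"rz": 0,"fingers": 1},
  {"x": 0,"y": 0,"z": 25,"rx": 0,"ry": 0,"rz": 0,"fingers": 1},
  {"x": 0,"y": 0,"z": 25,"rx": 0,"ry": 0,"rz": 0,"fingers": 1},
])

```text
time_s: 11.82
tool_pos: [0.5765, 0.1833, 0.0465]
tool_rot: [179.9, -0.0, 99.2]
force: [-2.0, 0.4, 5.9]
grip_width: 0.0215
grasp_force: 39.7
```

Request:
drive_tool([
  {"x": 0,"y": 5,"z": 0,"rx": 0,"ry": 0,"rz": 0,"fingers": 1},
  {"x": 0,"y": 10,"z": 0,"rx": 0,"ry": 0,"rz": 0,"fingers": 1},
  {"x": 0,"y": 12,"z": 0,"rx": 0,"ry": 0,"rz": 0,"fingers": 1},
  {"x": 0,"y": 14,"z": 0,"rx": 0,"ry": 0,"rz": 0,"fingers": 1},
  {"x": 0,"y": 16,"z": 0,"rx": 0,"ry": 0,"rz": 0,"fingers": 1},
  {"x": 0,"y": 18,"z": 0,"rx": 0,"ry": 0,"rz": 0,"fingers": 1},
  {"x": 0,"y": 18,"z": 0,"rx": 0,"ry": 0,"rz": 0,"fingers": 1},
  {"x": 0,"y": 18,"z": 0,"rx": 0,"ry": 0,"rz": 0,"fingers": 1},
])

```text
time_s: 12.82
tool_pos: [0.59, 0.1854, 0.0466]
tool_rot: [-179.6, 0.1, 99.2]
force: [-12.6, -3.6, 16.7]
grip_width: 0.0216
grasp_force: 39.8
```

Request:
drive_tool([
  {"x": -6,"y": -1,"z": -0.5,"rx": 0,"ry": 0,"rz": 0,"fingers": 1},
  {"x": -12,"y": -1,"z": -0.5,"rx": 0,"ry": 0,"rz": 0,"fingers": 1},
  {"x": -16,"y": -1,"z": -0.5,"rx": 0,"ry": 0,"rz": 0,"fingers": 1},
  {"x": -19,"y": -1,"z": -0.5,"rx": 0,"ry": 0,"rz": 0,"fingers": 1},
  {"x": -21,"y": -1,"z": -0.5,"rx": 0,"ry": 0,"rz": 0,"fingers": 1},
  {"x": -23,"y": -1,"z": -0.5,"rx": 0,"ry": 0,"rz": 0,"fingers": 1},
  {"x": -25,"y": -1,"z": -0.5,"rx": 0,"ry": 0,"rz": 0,"fingers": 1},
  {"x": -25,"y": -1,"z": -0.5,"rx": 0,"ry": 0,"rz": 0,"fingers": 1},
  {"x": -25,"y": -1,"z": -0.5,"rx": 0,"ry": 0,"rz": 0,"fingers": 1},
])

```text
time_s: 13.95
tool_pos: [0.5932, 0.1655, 0.0466]
tool_rot: [-179.8, -0.3, 99.4]
force: [-9.7, 5.3, 9.2]
grip_width: 0.0214
grasp_force: 39.9
```

```bash
python3 - <<'E'
from plan import *
o=sensors.get_obs();th=.1608;t=np.array([.5640,.1811]);R=np.array([[np.cos(th),-np.sin(th)],[np.sin(th),np.cos(th)]])
print(((o['tool_pos'][:2]-t)@R*1000).round(1),o['tool_pos'][2],o['tool_rot'],o['force'][:2]@R,o['force'],o['wrist_torque'])
E
```

```text
[ 26.3 -20.1] 0.04658630832738343 [-179.7894543    -0.25631977   99.38620837] [-8.75481942  6.75724163] [-9.723766    5.26835385  9.20860275] [0.98563545 2.19834035 0.18587067]
```

Request:
drive_tool([
  {"x": -2,"y": 1,"z": 0,"rx": 0,"ry": 0,"rz": 0,"fingers": 1},
  {"x": -4,"y": 2,"z": 0,"rx": 0,"ry": 0,"rz": 0,"fingers": 1},
  {"x": -6,"y": 3,"z": 0,"rx": 0,"ry": 0,"rz": 0,"fingers": 1},
  {"x": -7,"y": 3,"z": 0,"rx": 0,"ry": 0,"rz": 0,"fingers": 1},
  {"x": -7,"y": 3,"z": 0,"rx": 0,"ry": 0,"rz": 0,"fingers": 1},
  {"x": -7,"y": 3,"z": 0,"rx": 0,"ry": 0,"rz": 0,"fingers": 1},
  {"x": -7,"y": 3,"z": 0,"rx": 0,"ry": 0,"rz": 0,"fingers": 1},
], force=50)

```text
time_s: 14.82
tool_pos: [0.5934, 0.1653, 0.0468]
tool_rot: [-179.5, -0.7, 99.6]
force: [-19.0, 12.5, 15.6]
grip_width: 0.0222
grasp_force: 49.9
```

```bash
python3 - <<'E'
from plan import *
o=sensors.get_obs();th=.1608;t=np.array([.5640,.1811]);R=np.array([[np.cos(th),-np.sin(th)],[np.sin(th),np.cos(th)]])
print(((o['tool_pos'][:2]-t)@R*1000).round(1),o['tool_pos'][2],o['tool_rot'],o['force'][:2]@R,o['force'],o['wrist_torque'])
a=cam('side')['image'][190:300,260:380];b=cam('wrist')['image']
save('chk4.png',np.hstack([cv2.resize(a,(400,366),interpolation=2),cv2.resize(b[80:350,130:425],(400,366),interpolation=2)]))
E
```

```text
[ 26.5 -20.3] 0.046815283060788124 [-179.49790289   -0.65777845   99.5881192 ] [-16.71090068  15.39198642] [-18.95970112  12.51787446  15.61002266] [2.72640678 4.04277512 0.03599744]
```

View pics/chk4.png

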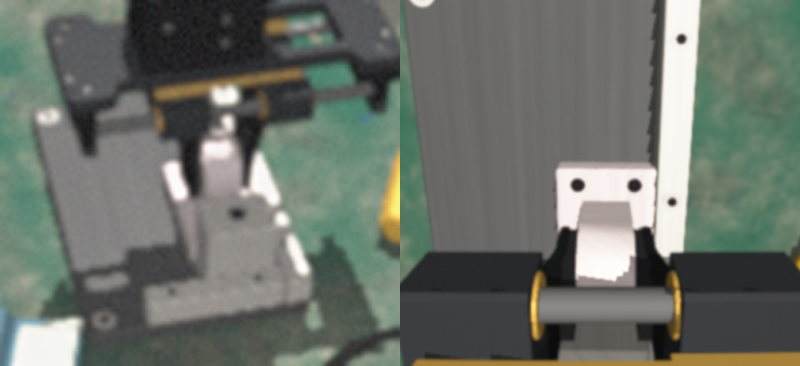

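The bracket is rigidly in the corner: extra force on both axes moved it only 0.2 mm. The foot end sits parallel to the fence (crop 557–655, row 165). The tool has tilted about 0.8° under the push, so I work out the turn that levels the foot.

```bash
python3 - <<'E'
from plan import *
o=sensors.get_obs(); R=Ro.from_euler('xyz',o['tool_rot'],degrees=True)
print((R.inv()*Ro.from_euler('xyz',[180,0,99.2],degrees=True)).as_rotvec().round(4))
E
```

```text
[-0.0088 -0.0115  0.0068]
```

Request:
drive_tool([
  {"x": 0,"y": 0,"z": 1,"rx": -0.01,"ry": -0.012,"rz": 0,"fingers": 1},
  {"x": 0,"y": 0,"z": 2,"rx": -0.02,"ry": -0.025,"rz": 0,"fingers": 1},
  {"x": 0,"y": 0,"z": 2,"rx": -0.02,"ry": -0.025,"rz": 0,"fingers": 1},
  {"x": 0,"y": 0,"z": 2,"rx": -0.02,"ry": -0.025,"rz": 0,"fingers": 1},
  {"x": 0,"y": 0,"z": 2,"rx": -0.02,"ry": -0.025,"rz": 0,"fingers": 1},
])

```text
time_s: 15.55
tool_pos: [0.5932, 0.1653, 0.0464]
tool_rot: [179.4, 0.8, 99.5]
force: [-22.1, 10.6, 24.8]
grip_width: 0.0218
grasp_force: 50.1
```

```bash
cat > st.py <<'E'
from plan import *
o=sensors.get_obs();th=.1608;t=np.array([.5640,.1811]);R=np.array([[np.cos(th),-np.sin(th)],[np.sin(th),np.cos(th)]])
print(((o['tool_pos'][:2]-t)@R*1000).round(2),o['tool_pos'][2],o['tool_rot'],o['force'][:2]@R,o['force'],o['wrist_torque'])
R=Ro.from_euler('xyz',o['tool_rot'],degrees=True)
print((R.inv()*Ro.from_euler('xyz',[180,0,99.2],degrees=True)).as_rotvec().round(4))
E
python3 st.py
```

```text
[ 26.28 -20.3 ] 0.04637597982196469 [179.39110077   0.77216182  99.50186356] [-20.11279415  13.96021876] [-22.08847113  10.55990715  24.8124659 ] [ 2.75583539  5.51271317 -0.14133987]
[0.0107 0.0134 0.0053]
```

Request:
drive_tool([
  {"x": 0,"y": 0,"z": 0,"rx": 0.005,"ry": 0.007,"rz": 0,"fingers": 1},
  {"x": -1,"y": 0,"z": 0,"rx": 0.011,"ry": 0.0135,"rz": 0,"fingers": 1},
  {"x": -1,"y": 0,"z": 0,"rx": 0.011,"ry": 0.0135,"rz": 0,"fingers": 1},
  {"x": -1,"y": 0,"z": 0,"rx": 0.011,"ry": 0.0135,"rz": 0,"fingers": 1},
  {"x": -1,"y": 0,"z": 0,"rx": 0.011,"ry": 0.0135,"rz": 0,"fingers": 1},
])

```text
time_s: 16.18
tool_pos: [0.5933, 0.1653, 0.0465]
tool_rot: [180.0, -0.1, 99.6]
force: [-22.8, 13.2, 24.6]
grip_width: 0.0217
grasp_force: 50.0
```

```bash
python3 st.py; python3 - <<'E'
from fit import *
th=.1608;t=np.array([.5640,.1811]);R=np.array([[np.cos(th),-np.sin(th)],[np.sin(th),np.cos(th)]])
c=cam('wrist')
# foot +y edge & fence gap: from crop chk4 pixel (557,165),(655,165) top edge of foot
q=np.array([[557,165],[655,166]])*[295/400,270/366]+[130,80]
q=cv2.cornerSubPix(cv2.cvtColor(c['image'],cv2.COLOR_RGB2GRAY),q.reshape(-1,1,2).astype(np.float32),(3,3),(-1,-1),(3,40,.01)).reshape(-1,2)
print(q,((onz(c,q,.026)[:,:2]-t)@R*1000).round(1))
E
```

```text
[ 26.41 -20.3 ] 0.04649936631669794 [ 1.79988737e+02 -5.35655461e-02  9.95677417e+01] [-20.40312778  16.72716718] [-22.81806973  13.24467587  24.63905055] [ 2.71575723  5.06623409 -0.21935011]
[ 0.0002 -0.0009  0.0064]Traceback (most recent call last):
  File "<stdin>", line 6, in <module>
cv2.error: OpenCV(4.12.0) /io/opencv/modules/imgproc/src/cornersubpix.cpp:99: error: (-215:Assertion failed) Rect(0, 0, src.cols, src.rows).contains(cT) in function 'cornerSubPix'
```

```bash
python3 - <<'E'
from fit import *
th=.1608;t=np.array([.5640,.1811]);R=np.array([[np.cos(th),-np.sin(th)],[np.sin(th),np.cos(th)]])
c=cam('wrist'); g=cv2.cvtColor(c['image'],cv2.COLOR_RGB2GRAY)
q=np.array([[157,167],[255,167]])*[295/400,270/366]+[130,80]
q=cv2.cornerSubPix(g,q.reshape(-1,1,2).astype(np.float32),(3,3),(-1,-1),(3,40,.01)).reshape(-1,2)
print(q,((onz(c,q,.026)[:,:2]-t)@R*1000).round(1))
E
```

```text
[[244.42679 204.73825]
 [319.84503 206.17433]] [[ 4.5 13. ]
 [50.9 12.4]]
```

```bash
python3 -c "
from cell import workorder; print(workorder.sign_off())"
```

```text
the job is handed in; nothing more can be done
None
```

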